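# Offer a spool core up to its rewind spindle

## Robot

A 6-joint arm with a two-finger parallel gripper is mounted at the origin on the work surface. World frame = base frame: x ahead of the robot, y to its left, z up, the work surface at z = 0. Lengths are in m, angles in degrees, forces in N, time in s.
With the tool pointing down it reaches from about 0.35 to 0.875 m from the base axis. Payload 4.2 kg.
Tool frame: the origin (TCP) lies at the very end of the fingers, on their centre line; the grasp point (between the pads) lies 19 mm behind it (r.grip_point_offset is the distance from the TCP to the grasp point, in m); z points along the fingers, y is the line along which they close (so a half turn about z gives the same grasp; the last joint's range is limited). The gripper opens to 87 mm and grips with 3 to 60 N. Pads are 19 mm wide; open, the fingers measure 117 mm over their backs; the gripper's body (75 mm by 190 mm) begins 51 mm behind the grasp point.
Start: joints at [81.051, 22.042, 0.453, 0, -68.411, -14.817], TCP at [0.252, 0.572, 0.2] pointing down, gripper open.
Joint ranges: [-179.83, 179.83], [-69.29, 118.12], [-61.27, 80.66], [-181.25, 117.63], [-171.15, -9.14], [-177.46, 177.46]. Speed limits (degrees/s): [159.86, 159.86, 180, 180, 180, 180].

## Interface

Orientations are given as a 3x3 rotation matrix whose columns are the frame's x, y, z axes.
In Python, from station import r, cams gives the robot as it stands. The module is installed in compiled form; this text tells all that it offers.
- The arm moves only by the shell command python3 -m handwheel 'ROWS'. ROWS is JSON, a list that holds one entry, the list of rows, each a list of 7 numbers: the turn, a rotation vector about the tool's x, y, z in units of 6 degrees (1.0 is 6 degrees), then the shift along the tool's x, y, z in m, then the finger opening in m, from 0 to 0.087. In form: [[[ax, ay, az, x, y, z, jaw], ...]]. A call has 1 to 12 rows; each row shifts and turns the commanded pose from where the row before left it, along the tool's axes as they then stand; what a row does not reach is not made up. A row lasts 1/10 s, in which the tool goes at most 50 mm and 8.59 degrees, less where a joint would pass 70% of its speed; a pose out of reach is approached as far as the arm can. A call with a gripper value outside its range is refused whole. The fingers move at their own pace and stop on an object; the grip force is fixed at half the most. Time passes only in rows, so rows that do not move let the fingers close. It gives the time, the measured TCP pose, the force, the opening and the grip force at its end, in the units of the state.
- r.sense(): the state, without advancing time (a new reading comes with each control period).
- cams.capture(name): name is "scene" or "top" or "wrist"; returns the picture (384x512x3 uint8, red, green, blue); there is no depth.
- cams.get_calibration(name): a dict with "camera_matrix" (3x3 intrinsics, pixels), "k1" (the pictures are not rectified: a ray, as slopes to the right and down, at radius r is drawn at 1 + k1 r^2 times it, then the intrinsics apply), "rvec" (rotation vector, rad) and "tvec" (3), from world to camera coordinates, as OpenCV has them; the wrist camera has in their place "T_tool_cam" (4x4, takes a point from camera to tool coordinates, whose origin is the TCP and whose axes are the flange's). Camera axes: x right, y down, z forward; pixel columns grow to the right and rows downward; lengths in m; the calibration is good to about 2 mm. A picture is of the moment at which its call begins: read the wrist's pose just before it. get_calibration takes no time and is no camera call.
- r.finish_job(): hands the job in; it is judged then, once.
The state is a dict: "time_s": time; "joints": joint angles; "joint_velocities": joint speeds; "effort": joint torques, N m; "tcp_pos": TCP position; "ee_rot": TCP orientation; "wrist_force": force on the tool from outside, world axes, zero at the start; "moment": the same for the moment, N m; "gripper_width": opening from 0.0 (shut) to 1.0 (fully open); "gripper_force": force on a finger pad.
Only numpy, scipy, OpenCV 4.12 (cv2) and the standard library are available. Lean on these libraries where they do the work, as an engineer would, in place of code of your own. Each camera call takes 0.05 s, during which the arm holds its last target. There are 200 camera calls.

## Task

Pull the drawer of the small parts cabinet out to its stop and leave it open, then take out the black spool core and carry it over the top of the clear film guide, without touching the guide, to the rewind spindle with the square post (not the round one). Offer it up there so the fit can be checked: level, centred over the post, its square hole turned to match the post, hovering about one centimetre above the post's top and not touching it. Finish while still holding it there, motionless in the gripper, with the pot, the bushing and the gear left where they stood.

Things in the scene. Friction and masses are not known exactly. Their poses are not given: they have to be found in the camera images.
- parts_cabinet: Low grey steel cabinet standing on the bench, fixed, 220 deep (x) x 200 wide (y) x 100 high mm, with one drawer in its front. Origin: centre of its underside on the bench. Its x axis points into the cabinet from the front, so the drawer slides out along -x.
- parts_cabinet_drawer0 (a joint): Travel of the drawer in m: 0 is shut, 0.1496 is fully out at its hard stop; it may start up to 0.02 open. It slides with about 1 N of friction and some damping and stays where it is left. Drawer inside: 175 long x 158 wide mm, plywood floor 22 mm above the bench, side walls up to 78 mm and front up to 88 mm above the bench.
- parts_cabinet_drawer0_handle (a point): Middle of the drawer's steel bar handle: a level round bar 11 mm thick, 100 mm long, parallel to the cabinet's y axis, 35 mm in front of the drawer front, 62 mm above the bench. The posts joining it to the front are 85 mm apart, either side of the middle. The drawer front's top edge is 25 mm higher than the bar, the cabinet's top 38 mm higher.
- core: Black plastic spool core standing loose on the drawer's floor, in its front half: a round tube 56 mm outside diameter, 46 mm high, with a square hole 26 x 26 mm right through its middle (open pockets between the square socket and the round rim). Origin: centre of its underside; x and y at right angles to the sides of the square hole (any quarter turn looks the same).
- square_spindle: Rewind stand fixed to the bench with the square post: dark steel base 70 x 70 x 18 mm, low round black collar 44 mm in diameter up to 28 mm, and an upright square aluminium post 21 x 21 mm, its top 85 mm above the bench. Origin: centre of its underside; x and y at right angles to the post's sides. The square post and the round one change places from start to start.
- square_spindle_top (a point): Centre of the top face of the square post, 85 mm above the bench.
- round_spindle: The other rewind stand, same base, collar and height (85 mm), but with a round post 12 mm in diameter; not the target. Origin: centre of its underside.
- film_guide: Clear acrylic film guide fixed to the bench between the cabinet and the spindles: an upright sheet 300 mm long (along its x axis), 6 mm thick (along y), with a dark foot 36 mm wide, aluminium end posts 12 mm thick and an aluminium top strip, 140 mm high. Origin: centre of its underside. Must not be touched.
- pot: Blue plastic lens cleaning pot, 64 mm in diameter, 55 mm high, standing loose on the bench. Origin: centre of its underside. To be left alone.
- bushing: Brass bushing, 36 mm in diameter, 32 mm high, standing loose on end. Origin: centre of its underside. To be left alone.
- gear: Steel gear lying flat, 64 mm in diameter, 14 mm thick with a hub 24 mm high, loose. Origin: centre of its underside. To be left alone.
Mind the look-alikes: they are no part of the job. Leave any orange or yellow look-alike of the square_spindle alone.

How it is judged:
By the outcome, as a careful person would: the job done as asked, in the order asked, and still so for the second after the job is handed in, while the arm keeps its last pose, push and grip.
It also fails if it takes over 58 s, if anything falls off the work surface, if the arm or the gripper's body presses on something with over 40 N, if the wrist force passes 120 N, or if a joint passes its speed limit or range.

## Working session

There is one attempt and no reset: what is moved stays moved. The work goes in short steps, Python scripts to look and compute and a shell command to move; the robot and the scene stay as the last step left them, time stands still between calls to the robot, and variables do not carry over. Pictures are saved under pics/ and viewed, at most 10 in all, crops included, and the job is handed in when it is done.

```bash
mkdir -p pics
python3 - <<'E'
from station import r,cams
import cv2,numpy as np
for n in("top","scene"):
    im=cams.capture(n); cv2.imwrite(f"pics/{n}0.png",im[...,::-1])
    c=cams.get_calibration(n); print(n,{k:np.round(v,4).tolist() for k,v in c.items()})
c=cams.get_calibration("wrist");print({k:np.round(v,4).tolist() for k,v in c.items()})
s=r.sense();print(s['time_s'],np.round(s['ee_rot'],3).tolist(),r.grip_point_offset)
E
```

```text
top {'camera_matrix': [[391.4283, 0.0, 262.2998], [0.0, 391.4283, 189.7259], [0.0, 0.0, 1.0]], 'k1': -0.0726, 'rvec': [2.1567, -2.2059, 0.0678], 'tvec': [-0.0565, 0.5148, 1.0618]}
scene {'camera_matrix': [[356.3315, 0.0, 255.9234], [0.0, 356.3315, 188.5071], [0.0, 0.0, 1.0]], 'k1': 0.0212, 'rvec': [1.9134, 1.1768, -0.6306], 'tvec': [-0.1712, -0.2246, 1.4096]}
{'camera_matrix': [[300.1861, 0.0, 258.4289], [0.0, 300.1861, 194.6286], [0.0, 0.0, 1.0]], 'k1': 0.0094, 'T_tool_cam': [[0.0007, -0.9703, -0.2418, 0.0659], [1.0, 0.0005, 0.0005, -0.0004], [-0.0004, -0.2418, 0.9703, -0.1833], [0.0, 0.0, 0.0, 1.0]]}
0.1 [[0.915, -0.403, -0.001], [-0.403, -0.915, -0.002], [0.0, 0.002, -1.0]] 0.0187
```

View pics/top0.png

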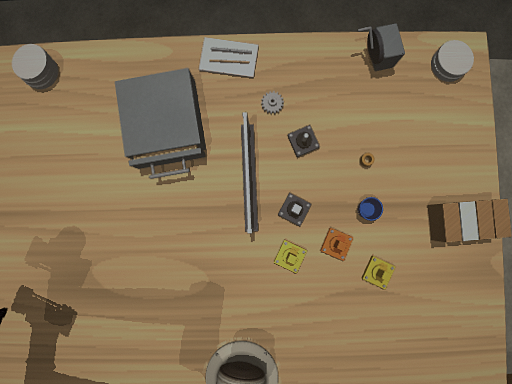

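View pics/scene0.png

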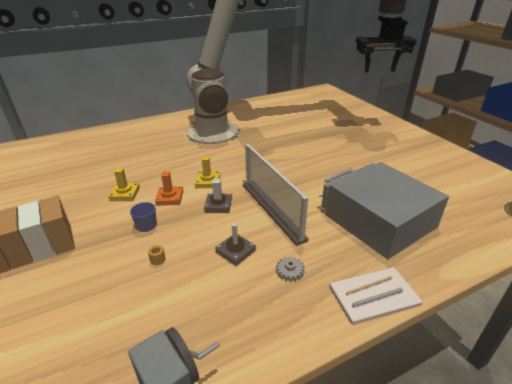

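The top view shows these pixels:
- Cabinet at (163,112), with its front facing down in the image and the bar handle at about (171,175).
- Film guide from (246,113) to (251,238).
- Gear at (272,102), bushing at (367,160) and pot at (370,210).

Candidates for the target are the dark stand with a square aluminium post (294,209), the dark stand with a thin round post (303,140), yellow look-alikes at (290,256) and (379,271), and an orange one at (337,243). By the description I choose (294,209), and I'll check it in a close crop together with the handle.

```bash
cat > h.py <<'E'
from station import r,cams
import cv2,numpy as np
def pose(n,s=None):
    c=cams.get_calibration(n); K=np.array(c['camera_matrix'],float)
    if n=='wrist':
        s=s or r.sense(); T=np.eye(4);T[:3,:3]=s['ee_rot'];T[:3,3]=s['tcp_pos']
        T=T@np.array(c['T_tool_cam']); R=T[:3,:3].T; t=-R@T[:3,3]
    else: R=cv2.Rodrigues(np.array(c['rvec'],float))[0]; t=np.array(c['tvec'],float).ravel()
    return K,c['k1'],R,t
def dist(P): return np.array([P[1],0,0,0,0],float)
def ray(P,uv):
    K,k,R,t=P; u=cv2.undistortPoints(np.array(uv,float).reshape(-1,1,2),K,np.array([k,0,0,0,0.]))[:,0]
    d=np.c_[u,np.ones(len(u))]@R; return -R.T@t,d
def onz(P,uv,z):
    o,d=ray(P,uv); return (o+d*((z-o[2])/d[:,2])[:,None])
def proj(P,X):
    K,k,R,t=P; return cv2.projectPoints(np.array(X,float).reshape(-1,3),cv2.Rodrigues(R)[0],t,K,np.array([k,0,0,0,0.]))[0][:,0]
E
python3 - <<'E'
from h import *
im=cv2.imread('pics/top0.png'); P=pose('top'); Q=pose('scene')
g=cv2.cvtColor(im,cv2.COLOR_BGR2HSV)
m=((g[...,1]<60)&(g[...,2]<110)).astype(np.uint8); m[:60]=0;m[200:]=0;m[:,:100]=0;m[:,230:]=0
m=cv2.morphologyEx(m,cv2.MORPH_OPEN,np.ones((9,9)))
c=max(cv2.findContours(m,0,1)[0],key=cv2.contourArea); rc=cv2.minAreaRect(c);b=cv2.boxPoints(rc)
print('cab box px',b.round(1).tolist(), onz(P,b,.1).round(4).tolist())
a=cv2.resize(im[60:190,105:220],None,fx=3.4,fy=3.4,interpolation=cv2.INTER_CUBIC)
d=cv2.resize(im[185:235,265:325],None,fx=6,fy=6,interpolation=cv2.INTER_CUBIC)
s=cv2.resize(cv2.imread('pics/scene0.png')[170:220,195:240],None,fx=5,fy=5)
W=np.zeros((600,800,3),np.uint8);W[:a.shape[0],:a.shape[1]]=a;W[:d.shape[0],400:760]=d;W[310:560,400:625]=s
cv2.imwrite('pics/crop1.png',W)
E
```

```text
cab box px [[112.5999984741211, 80.30000305175781], [186.6999969482422, 68.4000015258789], [199.0, 144.60000610351562], [124.9000015258789, 156.5]] [[0.8077, 0.3219, 0.1], [0.8327, 0.1233, 0.1], [0.6282, 0.092, 0.1], [0.6024, 0.2861, 0.1]]
```

View pics/crop1.png

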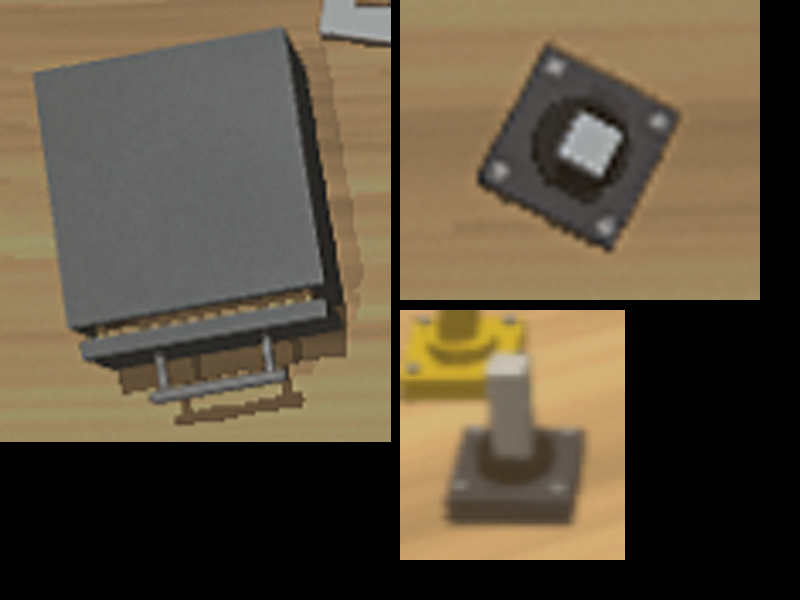

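The crop shows the chosen stand has a dark base, a black collar and a square silver post, with its top centred at crop (590,143), so the choice stands. The drawer is slightly open, and the handle bar runs from crop (153,398) to (285,376).

Run:
```python
from h import *
im=cv2.imread('pics/top0.png'); P=pose('top')
top=onz(P,np.array([(35,73),(283,28),(323,285),(72,330)])/3.4+[105,60],.1)
print('cab top',top.round(4).tolist()); 
ax=(top[0]+top[1]-top[2]-top[3])/2; print('depth',np.linalg.norm(ax),'yaw x',np.degrees(np.arctan2(ax[1],ax[0])))
ay=(top[0]+top[3]-top[1]-top[2])/2; print('width',np.linalg.norm(ay),'yaw',np.degrees(np.arctan2(-ay[0],ay[1])),'cen',top.mean(0))
h=onz(P,np.array([(153,398),(285,376)])/3.4+[105,60],.0675);d=h[0]-h[1];print('handle',h.mean(0),np.linalg.norm(d),np.degrees(np.arctan2(-d[0],d[1])))
g=im[185:235,265:325].min(2);m=np.zeros(im.shape[:2],np.uint8);m[185:235,265:325]=(g>135)
n,l,st,ce=cv2.connectedComponentsWithStats(m);i=1+np.argmax(st[1:,4]);c=cv2.findContours((l==i).astype(np.uint8),0,1)[0][0]
b=cv2.boxPoints(cv2.minAreaRect(c));w=onz(P,b,.085);print('post',st[i,4],ce[i],onz(P,ce[i],.085),np.linalg.norm(w[1]-w[0]),np.linalg.norm(w[2]-w[1]),np.degrees(np.arctan2(w[1,1]-w[0,1],w[1,0]-w[0,0]))%90)
b=onz(P,np.array([(548,43),(680,115),(612,250),(478,178)])/6.-np.array([400,0])/6+[265,185],.018)
e=b[1]-b[0];f=b[2]-b[1];print('base',b.mean(0),np.linalg.norm(e),np.linalg.norm(f),np.degrees(np.arctan2(e[1],e[0]))%90,np.degrees(np.arctan2(f[1],f[0]))%90)
print('guide',onz(P,[(244.5,113),(249.5,233)],.14).round(3).tolist())
s=r.sense();print(s['tcp_pos'],np.degrees(np.arctan2(s['ee_rot'][1][0],s['ee_rot'][0][0])))
```

```text
cab top [[0.8043, 0.3147, 0.1], [0.8331, 0.1193, 0.1], [0.63, 0.0893, 0.1], [0.6007, 0.2827, 0.1]]
depth 0.205677743405538 yaw x 8.662934362597902
width 0.19650620942040017 yaw 8.49862965684421 cen [0.71702059 0.20149288 0.1       ]
handle [0.55788728 0.17732798 0.0675    ] 0.10530451370816957 8.033999743873471
post 59 [296.40677966 208.3220339 ] [[ 0.45862645 -0.15547557  0.085     ]] 0.019630551133729808 0.018422297809125826 61.9102450443912
base [ 0.45720187 -0.15656267  0.018     ] 0.06887985039408377 0.06926878317393391 59.98395061240194 61.6159760019045
guide [[0.697, -0.029, 0.14], [0.4, -0.036, 0.14]]
[0.25163451 0.57145561 0.19937207] -23.77422839127565
```

```bash
python3 -m handwheel '[[[0,0,1.2,0,0,0,0.087],[0,0,1.2,0,0,0,0.06],[0,0,1.2,0,0,0,0.04],[0,0,1.2,0,0,0,0.026],[0,0,1.2,0,0,0,0.026],[0,0,1.2,0,0,0,0.026],[0,0,1.2,0,0,0,0.026],[0,0,1.2,0,0,0,0.026]]]' && python3 -m handwheel '[[[0,0,0,0.036,-0.0204,0,0.026],[0,0,0,0.036,-0.0204,0,0.026],[0,0,0,0.036,-0.0204,0,0.026],[0,0,0,0.036,-0.0204,0,0.026],[0,0,0,0.036,-0.0204,0,0.026],[0,0,0,0.036,-0.0204,0,0.026],[0,0,0,0.036,-0.0204,0,0.026],[0,0,0,0.036,-0.0204,0,0.026],[0,0,0,0.036,-0.0204,0,0.026],[0,0,0,0.036,-0.0204,0,0.026],[0,0,0,0.036,-0.0204,0,0.026],[0,0,0,0.036,-0.0204,0,0.026]]]'
python3 - <<'E'
from h import *
cv2.imwrite('pics/w1.png',cams.capture('wrist')[...,::-1]);s=r.sense();print(s)
P=pose('wrist',s);print(proj(P,[[.558,.177,.062],s['tcp_pos']]))
E
```

```text
time_s: 0.9
tcp_pos: [0.2517, 0.5716, 0.1997]
ee_rot: [[0.145, -0.989, -0.0], [-0.989, -0.145, -0.001], [0.001, 0.001, -1.0]]
wrist_force: [-0.4, -0.2, 0.9]
gripper_width: 0.449
gripper_force: 0.0
time_s: 2.1
tcp_pos: [0.5593, 0.1801, 0.2]
ee_rot: [[0.15, -0.989, -0.001], [-0.989, -0.15, -0.0], [0.0, 0.001, -1.0]]
wrist_force: [0.6, 0.1, -0.1]
gripper_width: 0.301
gripper_force: 0.0
{'time_s': 2.15, 'joints': array([ 33.19396841,  18.59542976,  -4.87315409,   0.11675638,
       -66.60876727, -24.85463356]), 'joint_velocities': array([ 4.13873885, -1.20553643, -2.26089077, -1.39743079,  0.61487572,
       -7.58087408]), 'effort': array([  0.55296209, -38.90432239,  17.41644859,   3.42680924,
        -0.17515614,   0.17700263]), 'tcp_pos': array([0.56207644, 0.17603327, 0.19966608]), 'ee_rot': array([[ 1.45837280e-01, -9.89308585e-01, -1.05153868e-04],
       [-9.89306001e-01, -1.45836654e-01, -2.30380737e-03],
       [ 2.26384112e-03,  4.40010354e-04, -9.99997341e-01]]), 'wrist_force': array([3.19050882, 0.2994465 , 0.96101273]), 'moment': array([ 0.01843856, -0.4362586 , -0.03554818]), 'gripper_force': 0.0, 'gripper_width': 0.3016213702079291}
[[262.22956743 183.49535197]
 [258.90349215 224.54615976]]
```

View pics/w1.png

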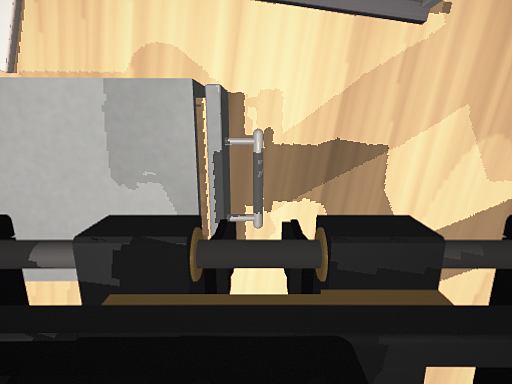

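The wrist view shows the bar handle from (258,131) to (258,225), exactly lined up with the tool's x axis, with the drawer front edge at column ~222. The fingers are below at rows 220–290.

```bash
cat > go.py <<'E'
import sys
from h import *
s=r.sense();R=np.array(s['ee_rot']);d=np.array([float(v) for v in sys.argv[1:4]])-s['tcp_pos']
print('tcp',np.round(s['tcp_pos'],4),'yaw',np.degrees(np.arctan2(R[1,0],R[0,0])).round(2),'w',round(s['gripper_width']*.087,4),'shift',(R.T@d).round(4),'tilt',R[:2,2].round(4))
E
python3 - <<'E'
from h import *
P=pose('wrist');a=onz(P,[(258.5,131),(258.5,225)],.062);m=a.mean(0);print(a,m)
import subprocess;print(subprocess.run(['python3','go.py',str(m[0]),str(m[1]),'0.047'],capture_output=True,text=True).stdout)
E
```

```text
[[0.57024298 0.12213757 0.062     ]
 [0.55501471 0.22493544 0.062     ]] [0.56262884 0.17353651 0.062     ]
tcp [0.5621 0.176  0.1997] yaw -81.61 w 0.0262 shift [ 0.0022 -0.0002  0.1527] tilt [-0.0001 -0.0023]
```

```bash
python3 -m handwheel '[[[0,0,0,0.002,0.001,0.02,0.026],[0,0,0,0,0,0.03,0.026],[0,0,0,0,0,0.03,0.026],[0,0,0,0,0,0.02,0.026],[0,0,0,0,0,0.01,0.026],[0,0,0,0,0,0.01,0.026],[0,0,0,0,0,0.01,0.026],[0,0,0,0,0,0,0.026]]]' && python3 -m handwheel '[[[0,0,0,0,0,0.01,0.026],[0,0,0,0,0,0.01,0.026],[0,0,0,0,0,0,0.02],[0,0,0,0,0,0,0.006],[0,0,0,0,0,0,0.004],[0,0,0,0,0,0,0.004],[0,0,0,0,0,0,0.004]]]'; python3 go.py .56 .176 .05
```

```text
time_s: 2.95
tcp_pos: [0.5574, 0.1793, 0.0694]
ee_rot: [[0.15, -0.989, -0.002], [-0.989, -0.15, -0.001], [0.0, 0.002, -1.0]]
wrist_force: [-0.2, 0.3, -0.5]
gripper_width: 0.3
gripper_force: 0.0
time_s: 3.65
tcp_pos: [0.5583, 0.1796, 0.0507]
ee_rot: [[0.15, -0.989, 0.001], [-0.989, -0.15, 0.0], [-0.0, -0.001, -1.0]]
wrist_force: [-0.3, -0.2, -0.0]
gripper_width: 0.061
gripper_force: 0.0
tcp [0.5583 0.1796 0.0507] yaw -81.36 w 0.0053 shift [ 0.0039 -0.0012  0.0007] tilt [0.0007 0.0004]
```

```bash
python3 -m handwheel '[[[0,0,0,0,0,0,0.004]]]'
python3 - <<'E'
from h import *
a=cams.capture('wrist')[...,::-1];b=cams.capture('scene')[120:250,280:450,::-1]
W=np.zeros((600,800,3),np.uint8);W[:384,:512]=a;W[384:384+195,:255]=cv2.resize(b,None,fx=1.5,fy=1.5);W[:,512:]=0
t=cams.capture('top')[120:220,110:230,::-1];W[384:584,300:540]=cv2.resize(t,None,fx=2,fy=2)
cv2.imwrite('pics/w2.png',W)
s=r.sense();print(s['gripper_width']*.087,s['gripper_force'])
E
```

```text
time_s: 3.75
tcp_pos: [0.5582, 0.1796, 0.0506]
ee_rot: [[0.15, -0.989, 0.0], [-0.989, -0.15, 0.0], [-0.0, -0.0, -1.0]]
wrist_force: [-0.4, 0.1, 0.2]
gripper_width: 0.051
gripper_force: 0.0
0.004039566149164506 0.0
```

View pics/w2.png

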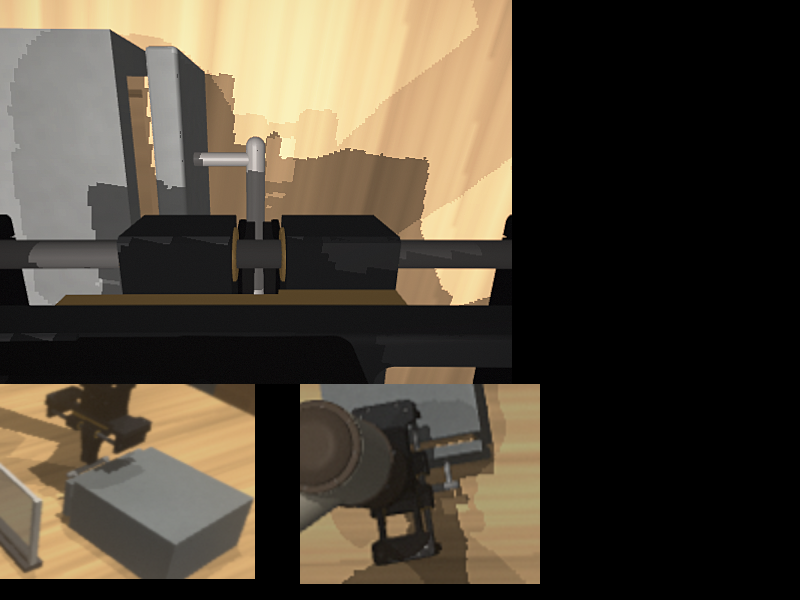

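The bar at column ~257 runs into the gap between the closed fingers (columns 250–264). The opening has simply reached the commanded 4 mm with no grip force, so I'll close fully and see whether it stops on the bar.

```bash
python3 -m handwheel '[[[0,0,0,0,0,0,0],[0,0,0,0,0,0,0],[0,0,0,0,0,0,0],[0,0,0,0,0,0,0]]]'
python3 - <<'E'
from h import *
a=cams.capture('wrist')[180:310,190:330,::-1];cv2.imwrite('pics/w3.png',cv2.resize(a,None,fx=4,fy=4))
print(proj(pose('wrist'),[[.5600,.176,.062],[.553,.2275,.062],r.sense()['tcp_pos']]))
E
```

```text
time_s: 4.3
tcp_pos: [0.558, 0.1795, 0.0503]
ee_rot: [[0.15, -0.989, -0.0], [-0.989, -0.15, -0.0], [0.0, 0.0, -1.0]]
wrist_force: [0.2, 0.6, 0.2]
gripper_width: 0.006
gripper_force: 0.0
[[256.56973388 225.20982852]
 [255.38120352 301.38946622]
 [258.90328233 224.55224543]]
```

View pics/w3.png

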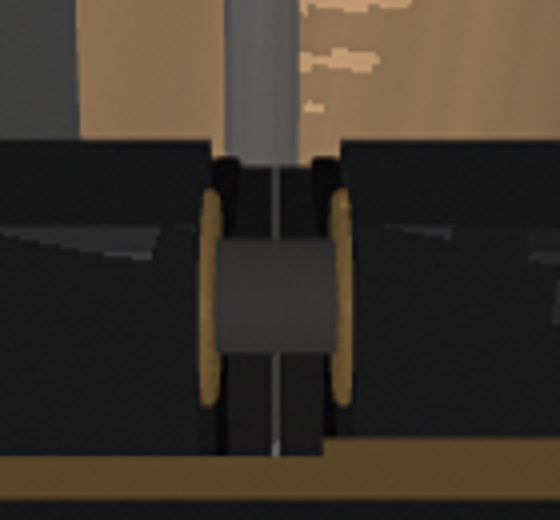

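The closed fingers (meeting at crop column 275) sit over the bar (columns 225–298). The bar is not between them, so the tips end just above it. I'll open, go 9 mm lower and close again.

```bash
python3 -m handwheel '[[[0,0,0,0,0,0,0.026],[0,0,0,0,0,0,0.026],[0,0,0,0,0,0,0.026],[0,0,0,0,0.001,0,0.026],[0,0,0,0,0,0.005,0.026],[0,0,0,0,0,0.004,0.026],[0,0,0,0,0,0,0.026]]]'; python3 -m handwheel '[[[0,0,0,0,0,0,0.002],[0,0,0,0,0,0,0.002],[0,0,0,0,0,0,0.002],[0,0,0,0,0,0,0.002],[0,0,0,0,0,0,0.002]]]'
```

```text
time_s: 5.05
tcp_pos: [0.5564, 0.179, 0.0404]
ee_rot: [[0.15, -0.989, -0.002], [-0.989, -0.15, -0.001], [0.001, 0.002, -1.0]]
wrist_force: [-0.6, 0.3, 0.7]
gripper_width: 0.299
gripper_force: 0.0
time_s: 5.55
tcp_pos: [0.5575, 0.1796, 0.0416]
ee_rot: [[0.15, -0.989, 0.001], [-0.989, -0.15, 0.0], [-0.0, -0.001, -1.0]]
wrist_force: [0.4, 0.0, 0.7]
gripper_width: 0.09
gripper_force: 28.6
```

Gripping force is now 28.6 N on the bar. Pulling along tool +y.

```bash
python3 -m handwheel '[[[0,0,0,0,0.004,0,0],[0,0,0,0,0.01,0,0],[0,0,0,0,0.012,0,0],[0,0,0,0,0.012,0,0],[0,0,0,0,0.012,0,0],[0,0,0,0,0.012,0,0],[0,0,0,0,0.012,0,0],[0,0,0,0,0.012,0,0],[0,0,0,0,0.012,0,0],[0,0,0,0,0.012,0,0],[0,0,0,0,0.01,0,0],[0,0,0,0,0,0,0]]]'
python3 - <<'E'
from h import *
a=cams.capture('wrist')[...,::-1];t=cams.capture('top')[50:250,100:260,::-1]
W=np.zeros((600,800,3),np.uint8);W[:384,:512]=a;W[:360,512:800]=cv2.resize(t,None,fx=1.8,fy=1.8)
cv2.imwrite('pics/w4.png',W);print(r.sense()['gripper_width'],r.sense()['gripper_force'])
E
```

```text
time_s: 6.75
tcp_pos: [0.4366, 0.1614, 0.0415]
ee_rot: [[0.15, -0.989, -0.001], [-0.989, -0.15, 0.0], [-0.001, 0.001, -1.0]]
wrist_force: [-2.0, 4.1, 2.2]
gripper_width: 0.092
gripper_force: 29.0
0.09019760890547332 29.182306230068207
```

View pics/w4.png

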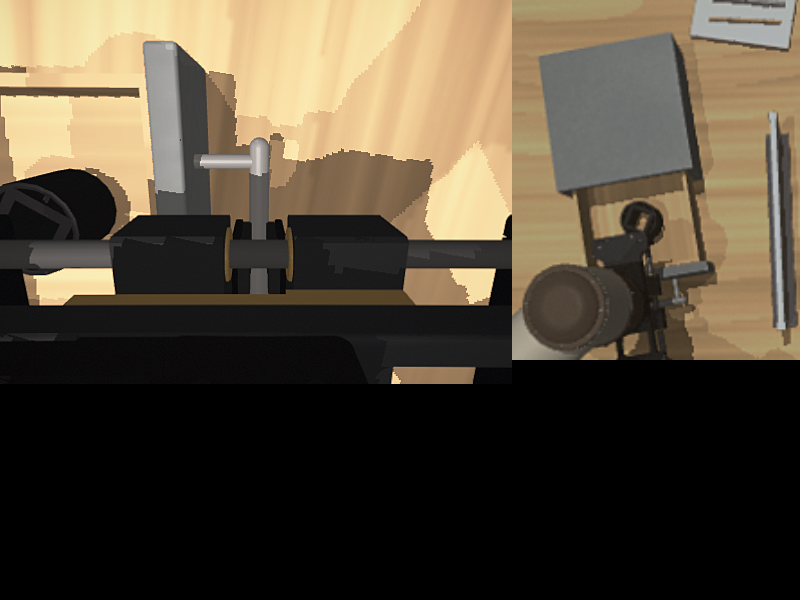

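The drawer is following: it is out about 12 cm, with the core standing inside at top-crop (640,220). I'll continue gently to the stop, watching the force.

```bash
python3 -m handwheel '[[[0,0,0,0,0.005,0,0],[0,0,0,0,0.004,0,0],[0,0,0,0,0.003,0,0],[0,0,0,0,0,0,0]]]';python3 -m handwheel '[[[0,0,0,0,0.003,0,0],[0,0,0,0,0.002,0,0],[0,0,0,0,0,0,0]]]'
```

```text
time_s: 7.25
tcp_pos: [0.4262, 0.1598, 0.0415]
ee_rot: [[0.15, -0.989, 0.0], [-0.989, -0.15, 0.001], [-0.001, -0.0, -1.0]]
wrist_force: [-1.3, 4.6, 4.4]
gripper_width: 0.097
gripper_force: 29.3
time_s: 7.55
tcp_pos: [0.4214, 0.1591, 0.0415]
ee_rot: [[0.15, -0.989, 0.0], [-0.989, -0.15, 0.001], [-0.001, -0.0, -1.0]]
wrist_force: [-1.4, 5.9, 3.2]
gripper_width: 0.097
gripper_force: 29.3
```

```bash
python3 -m handwheel '[[[0,0,0,0,0.003,0,0],[0,0,0,0,0.002,0,0],[0,0,0,0,0,0,0]]]'
```

```text
time_s: 7.85
tcp_pos: [0.4207, 0.1592, 0.0417]
ee_rot: [[0.152, -0.988, 0.008], [-0.988, -0.152, 0.003], [-0.002, -0.008, -1.0]]
wrist_force: [14.3, -0.8, -7.5]
gripper_width: 0.091
gripper_force: 26.9
```

The stop is reached: 14 N of force with no further travel. Now I'll release, rise, and turn 90° so the fingers close across the drawer.

```bash
python3 -m handwheel '[[[0,0,0,0,-0.003,0,0],[0,0,0,0,0,0,0.024],[0,0,0,0,0,0,0.024],[0,0,0,0,0,0,0.024],[0,0,0,0,0,0,0.024],[0,0,0,0,0,-0.01,0.024],[0,0,0,0,0,-0.01,0.024],[0,0,0,0,0,-0.04,0.024],[0,0,0,0,0,-0.05,0.024],[0,0,0,0,0,-0.05,0.024]]]';python3 -m handwheel '[[[0,0,-1.25,0,0,0,0.08],[0,0,-1.25,0,0,0,0.08],[0,0,-1.25,0,0,0,0.08],[0,0,-1.25,0,0,0,0.08],[0,0,-1.25,0,0,0,0.08],[0,0,-1.25,0,0,0,0.08],[0,0,-1.25,0,0,0,0.08],[0,0,-1.25,0,0,0,0.08],[0,0,-1.25,0,0,0,0.08],[0,0,-1.25,0,0,0,0.08],[0,0,-1.25,0,0,0,0.08],[0,0,-1.25,0,0,0,0.08]]]'
python3 - <<'E'
from h import *
s=r.sense();a=cams.capture('wrist')[...,::-1];t=cams.capture('top')[50:250,100:260,::-1]
W=np.zeros((600,800,3),np.uint8);W[:384,:512]=a;W[:360,512:800]=cv2.resize(t,None,fx=1.8,fy=1.8);cv2.imwrite('pics/w5.png',W)
cv2.imwrite('pics/w5raw.png',a);np.save('w5s.npy',np.r_[s['tcp_pos'],np.ravel(s['ee_rot'])]);print(s['tcp_pos'],s['joints'].round(1))
E
```

```text
time_s: 8.85
tcp_pos: [0.4191, 0.158, 0.2041]
ee_rot: [[0.15, -0.989, 0.0], [-0.989, -0.15, -0.0], [0.0, -0.0, -1.0]]
wrist_force: [1.3, 0.8, 0.0]
gripper_width: 0.275
gripper_force: 0.0
time_s: 10.05
tcp_pos: [0.4194, 0.1583, 0.2024]
ee_rot: [[0.988, 0.155, 0.001], [0.155, -0.988, 0.001], [0.001, -0.0, -1.0]]
wrist_force: [-0.2, -0.7, -1.2]
gripper_width: 0.917
gripper_force: 0.0
[0.41939876 0.15829323 0.20238331] [ 41.6   4.4 -22.8   0.  -62.8  57.4]
```

View pics/w5.png

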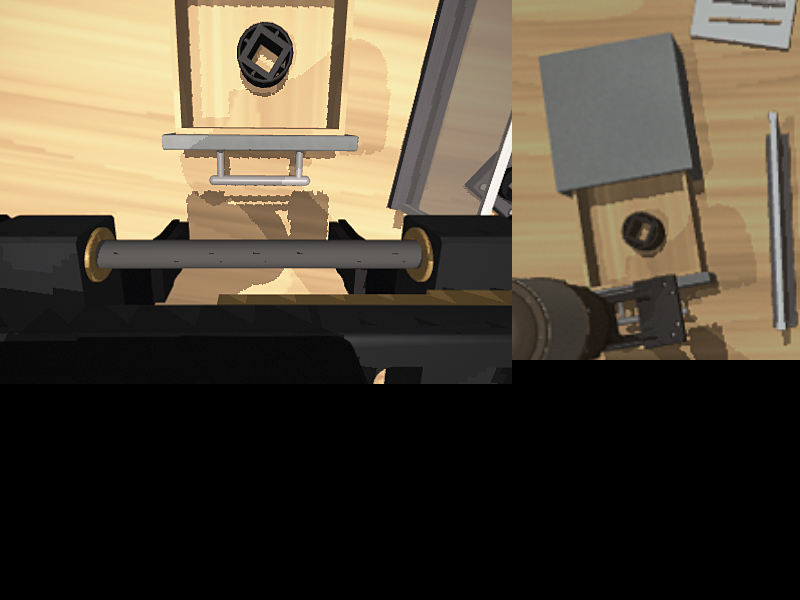

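The drawer is fully open and the handle is released. The black core's top is at wrist (265,50), with its square hole turned roughly 30°. The visible fingertips end about 20 mm short of the nominal TCP, which agrees with the handle miss, so I'll set grasp depth by that.

Run:
```python
from h import *
v=np.load('w5s.npy');P=pose('wrist',dict(tcp_pos=v[:3],ee_rot=v[3:].reshape(3,3)))
im=cv2.imread('pics/w5raw.png');g=im.max(2);m=(g<95).astype(np.uint8)
m[:,:225]=0;m[:,305:]=0;m[100:]=0
n,l,st,_=cv2.connectedComponentsWithStats(m);i=1+np.argmax(st[1:,4]);print('box',st[i])
c=max(cv2.findContours((l==i).astype(np.uint8),0,1)[0],key=cv2.contourArea).reshape(-1,2)
# outer rim, upper arc only: fit circle on plane z=.068
up=c[c[:,1]<=50]; w=onz(P,up,.068)[:,:2]
from scipy.optimize import least_squares
f=least_squares(lambda p:np.hypot(*(w-p).T)-.028,w.mean(0));print('core wrist R=28:',f.x,'rms',np.sqrt(np.mean(f.fun**2)))
f3=least_squares(lambda p:np.hypot(*(w-p[:2]).T)-p[2],[*f.x,.028]);print('free',f3.x)
fill=np.zeros_like(m);cv2.drawContours(fill,[c.reshape(-1,1,2)],-1,1,-1)
h=((fill>0)&(im.min(2)>105)).astype(np.uint8);n,l2,st2,ce=cv2.connectedComponentsWithStats(h);print(st2[1:],ce[1:])
j=1+np.argmax(st2[1:,4]);hc=max(cv2.findContours((l2==j).astype(np.uint8),0,1)[0],key=cv2.contourArea).reshape(-1,2)
q=onz(P,hc,.045)[:,:2]*1000;rr=cv2.minAreaRect(q.astype(np.float32));print('hole rect mm',rr)
b=cv2.boxPoints(rr);e=b[1]-b[0];print('angle',np.degrees(np.arctan2(e[1],e[0]))%90)
big=cv2.resize(im[10:105,215:315],None,fx=6,fy=6,interpolation=cv2.INTER_CUBIC)
t=cv2.imread('pics/w5.png')[180:290,600:700-10]
W=np.zeros((600,800,3),np.uint8);W[:570,:600]=big;W[:220,610:790]=cv2.resize(t,None,fx=2,fy=2);cv2.imwrite('pics/core.png',W)
print('drawer front px->',onz(P,[(163,135),(357,136)],.088))
```

```text
box [ 237   22   56   66 2457]
core wrist R=28: [0.54647912 0.17244278] rms 0.00048065500873935676
free [0.54777884 0.17264448 0.02697093]
[[255  54  20  19 179]
 [275  55   2   2   2]] [[264.53631285  63.05586592]
 [275.5         55.5       ]]
hole rect mm ((543.5287475585938, 171.2080535888672), (17.12911605834961, 12.422074317932129), 67.2308349609375)
angle 67.23093
drawer front px-> [[0.45593925 0.25810808 0.088     ]
 [0.48445814 0.07152226 0.088     ]]
```

View pics/core.png

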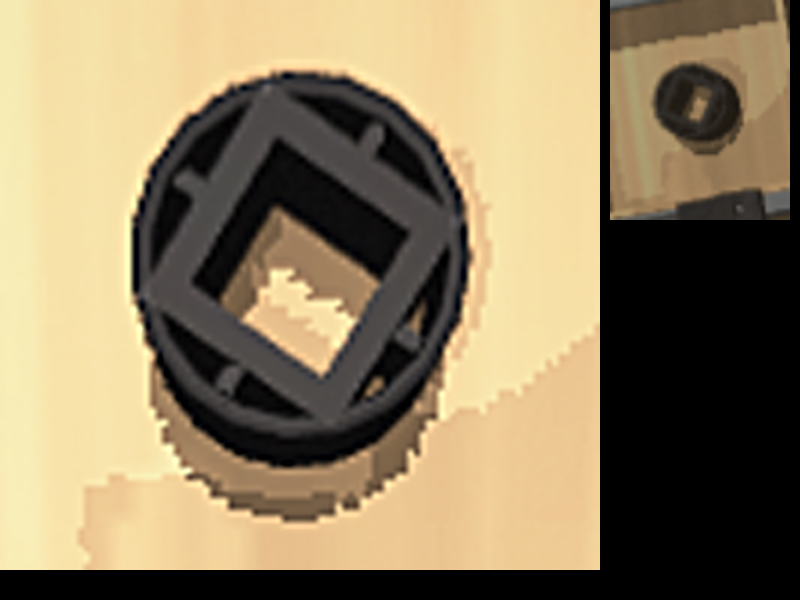

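The core top face shows clearly. The inner square-hole corners in this crop are at (278,138), (413,235), (325,378) and (190,280), and the outer square corners at (268,88), (460,212), (330,422) and (145,297).

```bash
python3 - <<'E'
from h import *
v=np.load('w5s.npy');P=pose('wrist',dict(tcp_pos=v[:3],ee_rot=v[3:].reshape(3,3)))
for q in ([(278,138),(413,235),(325,378),(190,280)],[(268,88),(460,212),(330,422),(145,297)]):
    w=onz(P,(np.array(q)+.5)/6-.5+[215,10],.068)[:,:2];e=np.roll(w,-1,0)-w
    d1=w[2]-w[0];d2=w[3]-w[1]
    print(w.mean(0),np.linalg.norm(e,axis=1).round(4),(np.degrees(np.arctan2(e[:,1],e[:,0]))%90).round(1),'diag',(np.degrees(np.arctan2([d1[1],d2[1]],[d1[0],d2[0]]))+45)%90)
# top cam centre of core
t=(np.array([(697-610)/2+600-512,103/2+180])/1.8)+[100,50]
print('topcam',onz(pose('top'),t,.068))
E
python3 go.py .5475 .1727 .2
```

```text
[0.54815844 0.1724023 ] [0.0261 0.0258 0.0266 0.0253] [66.  65.9 65.  64.6] diag [66.31131621 64.48073588]
[0.54843392 0.17259033] [0.0358 0.0379 0.0359 0.0366] [68.8 65.9 66.8 65.8] diag [65.68765408 67.90243036]
topcam [[0.54482463 0.16736958 0.068     ]]
tcp [0.4194 0.1583 0.2022] yaw 8.62 w 0.0796 shift [0.1288 0.005  0.0023] tilt [0.0007 0.0006]
```

```bash
python3 -m handwheel '[[[0,0,0,0.03,0.001,0,0.08],[0,0,0,0.04,0.002,0,0.08],[0,0,0,0.04,0.002,0,0.08],[0,0,0,0.0195,0,0,0.08],[0,0,0,0,0,0.02,0.08],[0,0,0,0,0,0.03,0.08],[0,0,0,0,0,0.03,0.08],[0,0,0,0,0,0.03,0.08],[0,0,0,0,0,0.02,0.08],[0,0,0,0,0,0,0.08],[0,0,0,0,0,0,0.08]]]'; python3 go.py .548 .1724 .026
```

```text
time_s: 11.25
tcp_pos: [0.5489, 0.1731, 0.0722]
ee_rot: [[0.989, 0.149, 0.001], [0.149, -0.989, -0.0], [0.001, 0.0, -1.0]]
wrist_force: [-0.1, 1.5, 0.6]
gripper_width: 0.918
gripper_force: 0.0
tcp [0.5489 0.1731 0.0722] yaw 8.57 w 0.0799 shift [-0.0011  0.0006  0.0462] tilt [ 0.0008 -0.0001]
```

```bash
python3 -m handwheel '[[[0,0,0,-0.001,0.0006,0.02,0.08],[0,0,0,0,0,0.012,0.08],[0,0,0,0,0,0.008,0.08],[0,0,0,0,0,0.006,0.08],[0,0,0,0,0,0,0.08]]]' && python3 -m handwheel '[[[0,0,0,0,0,0,0.07],[0,0,0,0,0,0,0.06],[0,0,0,0,0,0,0.05],[0,0,0,0,0,0,0.04],[0,0,0,0,0,0,0.04],[0,0,0,0,0,0,0.04],[0,0,0,0,0,0,0.04]]]'; python3 go.py .548 .1724 .026
```

```text
time_s: 11.75
tcp_pos: [0.5473, 0.1721, 0.0249]
ee_rot: [[0.989, 0.15, -0.001], [0.15, -0.989, -0.001], [-0.001, 0.0, -1.0]]
wrist_force: [0.9, -0.3, -0.1]
gripper_width: 0.92
gripper_force: 0.0
time_s: 12.45
tcp_pos: [0.5477, 0.1724, 0.0257]
ee_rot: [[0.989, 0.15, 0.001], [0.15, -0.989, 0.0], [0.001, -0.0, -1.0]]
wrist_force: [-0.9, -0.6, 2.1]
gripper_width: 0.643
gripper_force: 30.0
tcp [0.5477 0.1724 0.0257] yaw 8.64 w 0.056 shift [ 0.0003  0.     -0.0003] tilt [0.0006 0.0002]
```

The core is gripped at 56.0 mm and 30 N. Lifting it straight out, then crossing high over the guide.

```bash
python3 -m handwheel '[[[0,0,0,0,0,-0.005,0.03],[0,0,0,0,0,-0.015,0.03],[0,0,0,0,0,-0.025,0.03],[0,0,0,0,0,-0.03,0.03],[0,0,0,0,0,-0.03,0.03],[0,0,0,0,0,-0.03,0.03],[0,0,0,0,0,-0.03,0.03],[0,0,0,0,0,-0.02,0.03],[0,0,0,0,0,-0.008,0.03],[0,0,0,0,0,0,0.03]]]' && python3 -m handwheel '[[[0,0,0,-0.005,0.01,0,0.03],[0,0,0,-0.01,0.02,0,0.03],[0,0,0,-0.015,0.032,0,0.03],[0,0,0,-0.016,0.034,0,0.03],[0,0,0,-0.016,0.034,0,0.03],[0,0,0,-0.016,0.034,0,0.03],[0,0,0,-0.016,0.034,0,0.03],[0,0,0,-0.016,0.034,0,0.03],[0,0,0,-0.015,0.032,0,0.03],[0,0,0,-0.01,0.02,0,0.03],[0,0,0,-0.008,0.014,0,0.03],[0,0,0,-0.002,0.006,0,0.03]]]'; python3 go.py .331 -.175 .219
```

```text
time_s: 13.45
tcp_pos: [0.5477, 0.1724, 0.2191]
ee_rot: [[0.989, 0.15, 0.001], [0.15, -0.989, 0.001], [0.002, -0.001, -1.0]]
wrist_force: [-0.3, -0.6, -1.9]
gripper_width: 0.64
gripper_force: 30.0
time_s: 14.65
tcp_pos: [0.4472, -0.152, 0.2174]
ee_rot: [[0.989, 0.147, -0.003], [0.147, -0.989, 0.0], [-0.002, -0.001, -1.0]]
wrist_force: [0.5, 0.5, -1.4]
gripper_width: 0.643
gripper_force: 30.0
tcp [ 0.4472 -0.152   0.2174] yaw 8.46 w 0.056 shift [-0.1183  0.0056 -0.0013] tilt [-0.0025  0.0002]
```

```bash
python3 -m handwheel '[[[0,0,0,-0.02,0.002,0,0.03],[0,0,0,-0.03,0.002,0,0.03],[0,0,0,-0.03,0.002,0,0.03],[0,0,0,-0.025,0,0,0.03],[0,0,0,-0.013,0,0,0.03],[0,0,0,0,0,0,0.03],[0,0,0,0,0,0,0.03]]]'
python3 - <<'E'
from h import *
s=r.sense();a=cams.capture('wrist')[...,::-1];cv2.imwrite('pics/p.png',a);np.save('ps.npy',np.r_[s['tcp_pos'],np.ravel(s['ee_rot'])]);P=pose('wrist',s)
c0=proj(P,[.4586,-.1555,.085])[0];print('pred',c0,s['tcp_pos'])
x,y=(c0-[45,40]).astype(int);x=max(x,0);y=max(y,0);cr=a[y:y+80,x:x+90]
print('off',x,y);cv2.imwrite('pics/postcrop.png',cv2.resize(cr,None,fx=7,fy=7,interpolation=cv2.INTER_CUBIC))
g=cr.min(2).astype(int);print(np.percentile(g,[5,25,50,75,95]))
E
```

```text
time_s: 15.35
tcp_pos: [0.3347, -0.1738, 0.2186]
ee_rot: [[0.989, 0.15, 0.001], [0.15, -0.989, -0.0], [0.001, 0.0, -1.0]]
wrist_force: [0.4, -0.7, 0.4]
gripper_width: 0.642
gripper_force: 30.0
pred [259.01470158  57.22730909] [ 0.33472672 -0.17379304  0.21855146]
off 214 17
[ 45. 105. 135. 147. 240.]
```

Run:
```python
from h import *
v=np.load('ps.npy');P=pose('wrist',dict(tcp_pos=v[:3],ee_rot=v[3:].reshape(3,3)))
im=cv2.imread('pics/p.png').astype(int);sat=im.max(2)-im.min(2)
print('px around centre');
for y in range(38,86,3): print(y,' '.join('%3d'%im[y,x].mean() if sat[y,x]<40 else ' --' for x in range(232,290,3)))
for th in(150,170,190,210,225):
    m=((im.min(2)>th)&(sat<35)).astype(np.uint8);m[:30]=0;m[95:]=0;m[:,:225]=0;m[:,295:]=0
    n,l,st,ce=cv2.connectedComponentsWithStats(m)
    if n<2: continue
    i=1+np.argmax(st[1:,4]);c=cv2.findContours((l==i).astype(np.uint8),0,1)[0][0].reshape(-1,2)
    w=(onz(P,c,.085)[:,:2]*1000).astype(np.float32);rr=cv2.minAreaRect(w);b=cv2.boxPoints(rr);e=b[1]-b[0]
    print(th,st[i],np.round(rr[0],1),np.round(rr[1],1),np.degrees(np.arctan2(e[1],e[0]))%90)
```

```text
px around centre
38  --  --  --  --  -- 110 108 109  59 108 108 112 108  --  --  --  --  --  --  --
41  --  --  --  -- 108 113 112 109 104 100 109 108 111 109  --  --  --  --  --  --
44  --  --  --  90 111 108 112 108 184 255  94 107 109 112 109 100  --  --  --  --
47  --  -- 105 111 111 110 108 107 248 244 251 119 107 109 110 110  82  --  --  --
50  --  -- 111 110 110 113  55 255 246 246 247 250 137 103 109 109 111  91  --  --
53  --  92 113 110 112  44 226 247 246 245 245 247 249 218 106 108 108 111 107  --
56  80 112 109 112  54 109 248 245 247 248 245 244 243 245  93 110 107 108 110 108
59 112 108 110 113  60 255 248 245 244 244 243 245 248 255  63 114 106 108 107 110
62 110 111 111  79  68  81 252 243 244 248 246 244 253  82  68  46 106 106 105 215
65 110 110 110  57  70  96  76 255 245 244 244 247  62  94  69  73 109 105 103 238
68 107 109 108  36  70  82  92  83 253 246 247 220  93  68  70  69 114 109 106  32
71 103 107 110  21  69  69  99  94  86 219 255  87  78  24  70  57 110 111 110 104
74 100 109 107 114  69  72  23  61  93  90  86  98  23  23  68  62 108 108 108 110
77 112 108 108 111  71  72  26  25  40  96  96  18  27  24  69 116 108 107 106  82
80 108 111 110 108  46  75  24  26  25  21  37  24  24  70  28 107 108 107 112  --
83 115 109 110 111 110  36  21  23  25  25  27  22  72   8 117 108 106 111  --  --
150 [246  42  28  31 478] [ 458.5 -156.1] [20.5 20.5] 60.867706
170 [246  42  28  31 471] [ 458.4 -156.1] [20.3 20.3] 60.84517
190 [246  42  28  31 465] [ 458.4 -156.1] [20.1 20.1] 60.566345
210 [246  43  28  30 452] [ 458.4 -156.1] [19.9 19.8] 60.878128
225 [246  43  28  30 448] [ 458.3 -156.1] [19.7 19.8] 61.433723
```

The post top is found at (0.4584, −0.1561), turned 60.9°, with measured sides 20.3 mm. I'll turn the tool by −5° and move over it.

```bash
python3 -m handwheel '[[[0,0,0.4,0,0,0,0.03],[0,0,0.425,0,0,0,0.03],[0,0,0,0,0,0,0.03],[0,0,0,0,0,0,0.03]]]'; python3 go.py .4579 -.1561 .0987
```

```text
time_s: 15.8
tcp_pos: [0.3347, -0.1736, 0.2181]
ee_rot: [[0.998, 0.066, -0.001], [0.066, -0.998, -0.0], [-0.001, -0.0, -1.0]]
wrist_force: [-0.3, -0.3, -0.9]
gripper_width: 0.642
gripper_force: 30.0
tcp [ 0.3347 -0.1736  0.2181] yaw 3.76 w 0.0558 shift [ 0.1241 -0.0094  0.1194] tilt [-0.0005 -0.    ]
```

```bash
python3 -m handwheel '[[[0,0,0,0.01,-0.001,0,0.03],[0,0,0,0.025,-0.002,0,0.03],[0,0,0,0.03,-0.002,0,0.03],[0,0,0,0.03,-0.002,0,0.03],[0,0,0,0.02,-0.0014,0,0.03],[0,0,0,0.009,-0.001,0,0.03],[0,0,0,0,0,0,0.03],[0,0,0,0,0,0.02,0.03],[0,0,0,0,0,0.03,0.03],[0,0,0,0,0,0.02,0.03],[0,0,0,0,0,0.01,0.03],[0,0,0,0,0,0,0.03]]]';  python3 -m handwheel '[[[0,0,0,0,0,0,0.03],[0,0,0,0,0,0,0.03]]]';python3 go.py .4579 -.1561 .0987
```

```text
time_s: 17.0
tcp_pos: [0.4558, -0.1565, 0.1375]
ee_rot: [[0.998, 0.064, -0.003], [0.064, -0.998, 0.0], [-0.003, -0.0, -1.0]]
wrist_force: [-0.4, 0.1, -1.0]
gripper_width: 0.641
gripper_force: 30.0
time_s: 17.2
tcp_pos: [0.458, -0.1565, 0.1397]
ee_rot: [[0.998, 0.064, 0.003], [0.064, -0.998, -0.0], [0.003, 0.001, -1.0]]
wrist_force: [0.0, 0.1, -0.4]
gripper_width: 0.641
gripper_force: 30.0
tcp [ 0.458  -0.1565  0.1397] yaw 3.7 w 0.0558 shift [-0.0002 -0.0004  0.041 ] tilt [ 0.0028 -0.0003]
```

```bash
python3 -m handwheel '[[[0,0,0,0,-0.0004,0.008,0.03],[0,0,0,0,0,0.01,0.03],[0,0,0,0,0,0.01,0.03],[0,0,0,0,0,0.007,0.03],[0,0,0,0,0,0.003,0.03],[0,0,0,0,0,0.001,0.03],[0,0,0,0,0,0,0.03],[0,0,0,0,0,0,0.03],[0,0,0,0,0,0,0.03],[0,0,0,0,0,0,0.03],[0,0,0,0,0,0,0.03],[0,0,0,0,0,0,0.03]]]';python3 go.py .4579 -.1561 .0987
python3 - <<'E'
from h import *
a=cams.capture('scene')[...,::-1];w=cams.capture('wrist')[...,::-1];t=cams.capture('top')[...,::-1]
for n,i in(('fs',a),('fw',w),('ft',t)):cv2.imwrite(f'pics/{n}.png',i)
Q=pose('scene');print(proj(Q,[[.4584,-.1561,.085],[.4584,-.1561,.095],[.4584,-.1561,.141]]))
W=np.zeros((600,800,3),np.uint8);W[:480,:480]=cv2.resize(a[140:220,175:255],None,fx=6,fy=6,interpolation=cv2.INTER_CUBIC)
W[:240,480:800]=cv2.resize(w,(320,240));W[240:480,480:800]=cv2.resize(t,(320,240))
cv2.imwrite('pics/final.png',W)
E
```

```text
time_s: 18.4
tcp_pos: [0.4572, -0.156, 0.0994]
ee_rot: [[0.998, 0.064, 0.0], [0.064, -0.998, -0.0], [0.0, 0.0, -1.0]]
wrist_force: [0.4, 0.1, -0.1]
gripper_width: 0.642
gripper_force: 30.0
tcp [ 0.4572 -0.156   0.0994] yaw 3.69 w 0.0558 shift [0.0007 0.0002 0.0007] tilt [ 0.0002 -0.    ]
[[216.39436014 180.02606367]
 [216.12332225 176.91857394]
 [214.83223275 162.13576022]]
```

View pics/final.png

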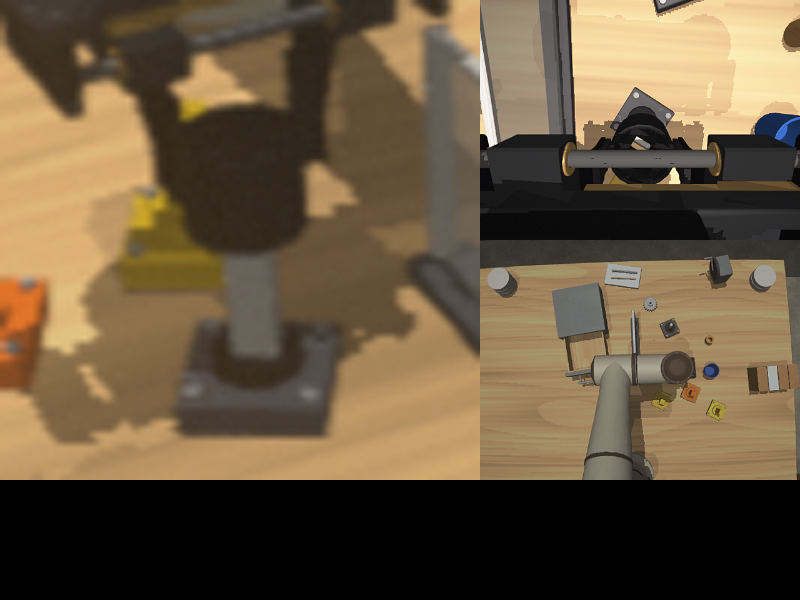

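The scene crop shows the core hanging level over the square post, with its bottom rim at crop (240,252) and the post below it. In the wrist inset the bright post top shows through the hole, and in the top inset the drawer is open and the pot, bushing and gear have not moved. One numeric check of the height and centring remains.

Run:
```python
from h import *
Q=pose('scene');a=np.linspace(0,2*np.pi,73)
for z in(.085,.09,.095,.1):
    p=proj(Q,np.c_[.4584+.028*np.cos(a),-.1561+.028*np.sin(a),0*a+z]);print(z,p[:,0].min().round(1),p[:,0].max().round(1),'low',p[:,1].max().round(1))
im=cv2.imread('pics/fs.png')
for x in(208,212,221,223): print(x,[int(im[y,x].max()) for y in range(172,190)])
for y in(170,173): print(y,[int(im[y,x].max()) for x in range(198,232)])
# before/after move of pot, bushing, gear in the top view
t0=cv2.imread('pics/top0.png').astype(int);t1=cv2.imread('pics/ft.png').astype(int)
for n,(x,y) in dict(pot=(370,210),bushing=(367,160),gear=(272,102)).items():print(n,np.abs(t0-t1)[y-15:y+15,x-15:x+15].mean().round(1))
# held core hole vs post seen by the wrist
P=pose('wrist');t=np.radians(60.9);R=np.array([[np.cos(t),-np.sin(t)],[np.sin(t),np.cos(t)]])
for h,z in((.0105,.085),(.013,.141),(.013,.095)):
    q=np.array([[1,1],[-1,1],[-1,-1],[1,-1]])*h@R.T+[.4584,-.1561];print(z,proj(P,np.c_[q,[z]*4]).round(1).tolist())
w=cv2.imread('pics/fw.png').max(2)
for y in range(206,242,2):print(y,' '.join('%3d'%w[y,x] for x in range(228,290,3)))
print(r.sense()['tcp_pos'],np.abs(r.sense()['joint_velocities']).max())
```

```text
0.085 206.0 226.7 low 185.8
0.09 205.8 226.6 low 184.2
0.095 205.7 226.5 low 182.7
0.1 205.5 226.4 low 181.1
208 [52, 53, 53, 55, 53, 53, 53, 54, 64, 98, 131, 129, 115, 112, 113, 115, 113, 138]
212 [51, 53, 52, 52, 52, 53, 53, 51, 51, 57, 84, 103, 109, 109, 115, 109, 107, 108]
221 [49, 49, 50, 50, 50, 50, 50, 52, 57, 75, 99, 98, 98, 100, 101, 99, 98, 97]
223 [48, 47, 51, 49, 48, 50, 49, 55, 75, 100, 103, 104, 107, 107, 108, 107, 107, 104]
170 [217, 213, 165, 99, 62, 54, 56, 53, 53, 54, 54, 50, 52, 50, 51, 51, 50, 50, 51, 49, 49, 48, 51, 50, 48, 47, 50, 78, 152, 183, 185, 182, 177, 169]
173 [196, 179, 180, 189, 146, 90, 70, 58, 53, 55, 53, 52, 53, 51, 53, 50, 52, 50, 51, 50, 51, 50, 50, 49, 50, 47, 49, 68, 146, 183, 186, 186, 183, 180]
pot 4.7
bushing 6.9
gear 7.3
0.085 [[237.9, 220.7], [263.3, 236.1], [280.0, 212.1], [254.3, 196.1]]
0.141 [[224.0, 257.8], [266.5, 282.5], [294.5, 243.7], [251.3, 217.2]]
0.095 [[231.7, 226.7], [264.7, 246.5], [286.3, 215.6], [252.9, 194.7]]
206  16  35  58  51  44  36  41  41  41  17  18  25  27  31  35  35  39  49  54  51  18
208  35  54  48  35  34  
[... 828 characters left out ...]
19  19  20  19  18  20  18
228  18  19  18  19  18  62 173  59  69 137 132 133 138 102  13  20  20  20  16  18  20
230  27  36  38  37  34 191 175 180  66  72 141 134 132 133 144  14  19  18  38  36  37
232  39  37  36  37  42 185 175 175 179  76  72 134 131 133 139  71  16  14  36  37  37
234  37  37  36  36  13 120 175 171 171 180  74  69 137 137 140  45  17  41  38  37  38
236  40  40  39  39  14  13  83 177 170 169 175 100  66 127  80  10  16  13  41  40  41
238  17  16  16  16  14  14   8  69 187 185 185 190 152  69  59  13  14  10  12  17  13
240  54  54  55  54  53  55  54  50  56  54  53  53  56  50  53  55  54  53  53  52  53
[ 0.45715416 -0.15598413  0.09938762] 0.11518359069326378
```

```bash
python3 -m handwheel '[[[0,0,0,0.0006,0,0.0005,0.03],[0,0,0,0,0,0,0.03],[0,0,0,0,0,0,0.03],[0,0,0,0,0,0,0.03],[0,0,0,0,0,0,0.03],[0,0,0,0,0,0,0.03],[0,0,0,0,0,0,0.03],[0,0,0,0,0,0,0.03]]]';python3 go.py .4579 -.1561 .0987
python3 - <<'E'
from h import *
v=np.load('w5s.npy');P=pose('wrist',dict(tcp_pos=v[:3],ee_rot=v[3:].reshape(3,3)))
a=onz(P,[(213,180.5),(307,180.5)],.062).mean(0);d=np.array([.989,.149])
print('handle after',a,'travel vs wrist start',(np.array([.5626,.1735])-a[:2])@d,'vs top start',(np.array([.5579,.1773])-a[:2])@d)
E
```

```text
time_s: 19.35
tcp_pos: [0.4578, -0.1559, 0.0989]
ee_rot: [[0.998, 0.064, 0.0], [0.064, -0.998, -0.0], [0.0, 0.0, -1.0]]
wrist_force: [0.0, 0.1, -0.5]
gripper_width: 0.642
gripper_force: 30.0
tcp [ 0.4578 -0.1559  0.0989] yaw 3.68 w 0.0558 shift [0.0001 0.0002 0.0002] tilt [ 0.0001 -0.    ]
handle after [0.42106457 0.15691813 0.062     ] travel vs wrist start 0.1424492378756577 vs top start 0.1383671378756577
```

```bash
python3 -c "
from station import r
print(r.finish_job())"
```

```text
the job is handed in; nothing more can be done
None
```

The job is handed in at 19.4 s: the drawer is pulled to its stop and left open, and the core is held still and level over the square post, lined up with it and about 1 cm above its top by my measurements; the hand-in gave no verdict.

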